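Set up a mortar prism for a dead-load bending test

TASK

Set the mortar prism across the two rollers of the bending stand, stud upwards, square to the rollers and centred over the stand, and let go of it. Then slide the larger of the two ring weights over the prism's stud so that it lies flat on the prism. The mortar is brittle: set both down gently, never drop them, and leave the other things on the bench where they are.

Things in the scene. Friction and masses are not known exactly. Their poses are not given: they have to be found in the camera images.
- stand: Bending stand, fixed to the bench: dark steel base plate 80 x 150 x 10 mm (x, y, z) with two grey uprights, each carrying a steel roller 10 mm in diameter and 64 mm long. The rollers lie along the stand's x axis, 100 mm apart, at y = -50 and +50 mm; their tops are 60 mm above the bench. Origin: centre of the base plate's underside; z up.
- prism: Grey mortar prism 40 x 160 x 40 mm (x, y, z), long along its y axis, about 0.56 kg, lying on the bench. A steel stud 12 mm in diameter stands 28 mm up from the middle of its top face (chamfered tip, 68 mm above the underside). Origin: centre of the underside; z up. Either way round is right.
- stud_top (a point): Tip of the prism's stud, on its axis, 68 mm above the prism's underside.
- weight: The larger ring weight: plain steel disc 60 mm in diameter and 20 mm high with a 17 mm through bore, about 0.42 kg, lying flat on the bench. Origin: on its axis, at its underside; z up.
- weight_mid (a point): Centre of the larger weight, on its axis at half its height (10 mm above its underside).
- small_weight: The smaller ring weight, to be left alone: steel disc 38 mm in diameter, 20 mm high, 17 mm bore, lying flat on the bench. Origin: on its axis, at its underside.
- bowl: Steel bowl, 100 mm across the rim, 45 mm high, to be left alone. Origin: centre of the underside.
- brush: Hand brush lying on the bench along its x axis, to be left alone. Origin: on the bench, under its middle.
- jar: White closed jar, 64 mm in diameter, 95 mm high, to be left alone. Origin: centre of the underside.
Not all that is in view belongs to the job. What is shaped like the prism but red or turquoise is not meant.

How it is judged:
On the way, in this order (a step that is already met when the one before it is completed fails the run):
1. the prism lies centred and square across both rollers, stud up, at rest and released (x of prism in the frame of stand between -0.012 and 0.012 m and y of prism in the frame of stand between -0.012 and 0.012 m and z of prism in the frame of stand between 0.056 and 0.064 m and angle between the y axis of prism and the y axis of stand, either way round below 0.12 rad and angle between prism's own z axis and vertical below 0.04 rad and contact force between prism and stand above 2 N and linear speed of prism below 0.02 m/s and contact force between prism and the fingers below 0.2 N), for 0.2 s.
2. the larger weight lies flat on the prism, over its stud, released, with the prism still in place (all of step 1 and z of weight_mid in the frame of prism between 0.047 and 0.054 m and horizontal distance between weight_mid and stud_top below 0.005 m and angle between the z axis of weight and the z axis of prism, either way round below 0.06 rad and contact force between weight and prism above 1.5 N and linear speed of weight below 0.02 m/s and contact force between weight and the fingers below 0.2 N), for 0.2 s.
At the end, for the whole second after the job is handed in: The prism is on both rollers, stud up and level (0.04 rad), centred within 12 mm along and across, square within 0.12 rad; the larger weight lies flat on its top (3 mm, 0.06 rad), stud through the bore (axes within 5 mm); both released and at rest (all of step 2); the robot touches nothing.
It fails at once if the small weight, bowl, brush or jar was moved by more than 25 mm (distance of any of small_weight, bowl, brush, jar from where it was at the start of the episode above 0.025 m).
It fails at once if the prism was dropped (over 0.45 m/s while not held, a fall of about 10 mm) (linear speed of prism above 0.45 m/s and contact force between prism and the fingers below 0.1 N).
It fails at once if the weight was dropped (over 0.45 m/s while not held, a fall of about 10 mm) (linear speed of weight above 0.45 m/s and contact force between weight and the fingers below 0.1 N).
It fails at once if the prism hit the stand hard (over 90 N) (contact force between prism and stand above 90 N).
It fails at once if the weight hit the prism hard (over 70 N) (contact force between weight and prism above 70 N).
It also fails if it takes over 64 s, if anything falls off the work surface, if the arm or the gripper's body presses on something with over 40 N, if the wrist force passes 120 N, or if a joint passes its speed limit or range.

ROBOT

A 7-joint arm with a two-finger parallel gripper is mounted at the origin on the work surface. World frame = base frame: x ahead of the robot, y to its left, z up, the work surface at z = 0. Lengths are in m, angles in rad, forces in N, time in s.
With the tool pointing down it reaches from about 0.35 to 0.9 m from the base axis. Payload 8.1 kg.
Tool frame: the origin (TCP) lies at the very end of the fingers, on their centre line; the grasp point (between the pads) lies 19 mm behind it; z points along the fingers, y is the line along which they close (so a half turn about z gives the same grasp; the last joint's range is limited). The gripper opens to 92 mm and grips with 3 to 60 N. Pads are 19 mm wide; open, the fingers measure 130 mm over their backs; the gripper's body (75 mm by 190 mm) begins 47 mm behind the grasp point.
Start: joints at [-1.285, 0.434, 0.025, 1.573, -0.012, 1.134, -0.075], TCP at [0.237, 0.578, 0.227] pointing down, gripper open.
Joint ranges: [-2.62, 2.62], [-0.44, 2.09], [-1.27, 1.32], [0.08, 2.57], [-1.32, 4.46], [0.12, 2], [-2.74, 2.74]. Speed limits (rad/s): [2.22, 2.22, 3.01, 3.01, 3.14, 3.14, 3.14].

INTERFACE

Orientations are given as a rotation vector (axis times angle).
In Python, from cell import arm gives the robot as it stands.
- The arm moves only by the tool carry_out, never from a script. Its argument "commands" is a list of rows, each a list of 7 numbers: the opening, from 0 (shut) to 1 (fully open), then the shift along the tool's x, y, z each as a share of 0.025 m, from -1 to 1, then the turn, a rotation vector about the tool's x, y, z each as a share of 0.1 rad, from -1 to 1. A call has 1 to 8 rows; each row shifts and turns the commanded pose from where the row before left it, along the tool's axes as they then stand; what a row does not reach is not made up. A row lasts 1/10 s, in which the tool goes at most 50 mm and 8.59 degrees, less where a joint would pass 70% of its speed; a pose out of reach is approached as far as the arm can. A call with a number of a shift or a turn outside -1 to 1 is refused whole. A call with a gripper value outside its range is refused whole. The fingers move at their own pace and stop on an object; "squeeze" is the grip in N (left out, the last holds). Time passes only in rows, so rows that do not move let the fingers close. It gives the time, the measured TCP pose, the force, the opening and the grip force at its end, in the units of the state.
- arm.observe(): the state, without advancing time (a new reading comes with each control period).
- arm.get_image(name): name is "scene" or "side" or "wrist"; returns a dict with "pixels" (420x560x3 uint8, red, green, blue), "range_z" (420x560 float32, m along the optical axis (not along the pixel's ray), 0 where there is no reading), "mtx" (3x3 intrinsics, pixels), "R" (3x3) and "t" (3): a world point X has camera coordinates R X + t; the wrist camera has in their place "tool_from_camera" (4x4, takes a point from camera to tool coordinates, whose origin is the TCP and whose axes are the flange's). Camera axes: x right, y down, z forward; pixel columns grow to the right and rows downward; lengths in m; the calibration is good to about 2 mm. A picture is of the moment at which its call begins: read the wrist's pose just before it.
- arm.sign_off(): hands the job in; it is judged then, once.
The state is a dict: "clock": time; "joints": joint angles; "dq": joint speeds; "joint_efforts": joint torques, N m; "position": TCP position; "ee_rot": TCP orientation; "force": force on the tool from outside, world axes, zero at the start; "ft_torque": the same for the moment, N m; "width": opening from 0.0 (shut) to 1.0 (fully open); "gripper_force": force on a finger pad.
Only numpy, scipy, OpenCV 4.12 (cv2) and the standard library are available. Lean on these libraries where they do the work, as an engineer would, in place of code of your own. Each camera call takes 0.05 s, during which the arm holds its last target. There are 200 camera calls.

## Working session

There is one attempt and no reset: what is moved stays moved. The work goes in short steps, Python scripts to look and compute and a tool call to move; the robot and the scene stay as the last step left them, time stands still between calls to the robot, and variables do not carry over. Pictures are saved under pics/ and viewed, at most 10 in all, crops included, and the job is handed in when it is done.

Besides the shell and the picture viewer there is one more tool, called after "Request:" in YAML: its name, and indented under it one key for each argument. carry_out: Moves the arm, as the interface text tells. Shift numbers are shares of 0.025 m and turn numbers shares of 0.1 rad, none past 1 either way. Its arguments: {"type":"object","properties":{"commands":{"type":"array"},"squeeze":{"type":"number"}},"required":["commands"]}

```bash
ls; mkdir -p pics; python3 - <<'E'
from cell import arm
import cv2, numpy as np, pickle
s=arm.observe(); print(s)
d={}
for n in("scene","side"):
    d[n]=arm.get_image(n); cv2.imwrite(f"pics/{n}0.png",d[n]["pixels"][:,:,::-1])
    print(n,d[n]["mtx"].tolist(),d[n]["R"].tolist(),d[n]["t"])
pickle.dump(d,open("d0.pkl","wb"))
E
```

```text
pics
{'clock': 0.0, 'joints': array([-1.28461828,  0.4352023 ,  0.02497103,  1.57408141, -0.0116054 ,
        1.13400451, -0.07512882]), 'dq': array([-0.0005094 , -0.00143687,  0.00072223,  0.00034813, -0.00117328,
        0.00050624,  0.00028251]), 'joint_efforts': array([-2.81824987e-04, -6.67852592e+01,  9.84819867e-01, -3.14465654e+01,
       -6.06515980e-02,  4.29528148e-02,  1.47292603e-04]), 'position': array([0.23676933, 0.57786952, 0.22596387]), 'ee_rot': array([-6.06972640e-01, -3.08222959e+00,  2.42140076e-03]), 'force': array([-0.0719259 , -0.24760723, -1.04896091]), 'ft_torque': array([0.01219118, 0.01955459, 0.03054331]), 'gripper_force': 0.0, 'width': 0.9987415627641235}
scene [[525.5596708034763, 0.0, 278.66109328343947], [0.0, 525.5596708034763, 205.3846046978969], [0.0, 0.0, 1.0]] [[0.8123531912210619, 0.5828373119720953, -0.01956937623173481], [0.33614998404242846, -0.4954163823366036, -0.8009780248800759], [-0.4765348685471314, 0.6440988091012547, -0.5983738322930854]] [-0.48928014 -0.13428649  1.64491049]
side [[452.71847161750253, 0.0, 280.413081328853], [0.0, 452.71847161750253, 204.0171950742309], [0.0, 0.0, 1.0]] [[0.9522026892342774, -0.3048576823560016, -0.01928294903633034], [-0.250108733270351, -0.741843364566675, -0.6221848953408433], [0.17537291739864175, 0.5972689645016916, -0.782632815492787]] [-0.57349628  0.19251085  1.34731849]
```

View pics/scene0.png

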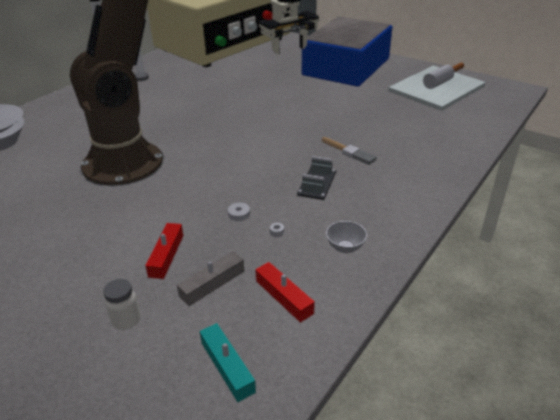

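View pics/side0.png

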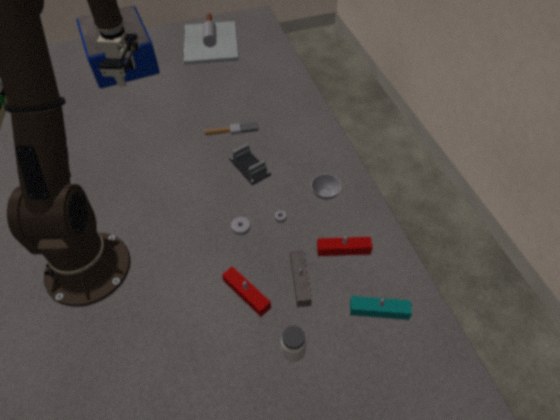

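The scene view shows several prism-shaped things: grey at (211,278), red at (165,250) and (285,290), turquoise at (228,360). The ring weights are at (238,211), the large one, and (277,229), the small one. The stand is at (317,178). The side view shows the grey prism at (301,277), the large ring at (240,226), the small ring at (280,216) and the stand at (250,165). I choose the grey prism and the bigger ring.

```bash
cat > h.py <<'E'
import numpy as np, cv2
from scipy.spatial.transform import Rotation as Ro
def cloud(im, R=None, t=None):
    R=im["R"] if R is None else R; t=im["t"] if t is None else t
    K=np.asarray(im["mtx"]); z=im["range_z"]; v,u=np.indices(z.shape)
    c=np.stack([(u-K[0,2])/K[0,0]*z,(v-K[1,2])/K[1,1]*z,z],-1)
    P=(c-t)@R; P[z<=0]=np.nan
    return P
def onplane(im,uv,h,R=None,t=None):
    R=im["R"] if R is None else R; t=im["t"] if t is None else t
    K=np.asarray(im["mtx"]); uv=np.atleast_2d(uv)
    d=np.c_[(uv-K[[0,1],[2,2]])/K[[0,1],[0,1]],np.ones(len(uv))]@R; o=-R.T@t
    return o+d*((h-o[2])/d[:,2])[:,None]
def wrist(arm):
    s=arm.observe(); im=arm.get_image("wrist")
    T=np.eye(4); T[:3,:3]=Ro.from_rotvec(s["ee_rot"]).as_matrix(); T[:3,3]=s["position"]
    C=T@im["tool_from_camera"]; R=C[:3,:3].T
    return s,im,R,-R@C[:3,3]
def rect(p):
    (c,wh,a)=cv2.minAreaRect((p[:,:2]*1000).astype(np.float32))
    if wh[0]<wh[1]: a+=90
    return np.round(c,1),np.round(sorted(wh),1),round((a+90)%180-90,1) # long-axis angle deg
E
python3 - <<'E'
from h import *; import pickle
d=pickle.load(open("d0.pkl","rb"))
seed={"scene":dict(prism=(211,278),weight=(238,211),small=(277,229),stand=(317,178)),
"side":dict(prism=(301,277),weight=(240,226),small=(280,216),stand=(250,165))}
for n in d:
    im=d[n]; P=cloud(im); 
    for k,(u,v) in seed[n].items():
        g=onplane(im,(u,v),0.02)[0]
        r={"prism":.11,"weight":.045,"small":.035,"stand":.11}[k]
        lo,hi={"prism":(.034,.046),"weight":(.012,.028),"small":(.012,.028),"stand":(.045,.07)}[k]
        m=(np.hypot(P[...,0]-g[0],P[...,1]-g[1])<r)&(P[...,2]>lo)&(P[...,2]<hi)
        hsv=cv2.cvtColor(im["pixels"],cv2.COLOR_RGB2HSV)
        m&=hsv[...,1]<100
        q=P[m]; print(n,k,g.round(3),m.sum(),*rect(q),"zmed",np.median(q[:,2]).round(4))
        if k=="stand":
            m=(np.hypot(P[...,0]-g[0],P[...,1]-g[1])<r)&(P[...,2]>.005)&(P[...,2]<.014);print(" base",m.sum(),*rect(P[m]))
im=d["scene"]["pixels"][130:340,130:400]
cv2.imwrite("pics/crop1.png",cv2.resize(im[:,:,::-1],None,fx=2.8,fy=2.8,interpolation=cv2.INTER_CUBIC))
E
```

```text
scene prism [ 0.585 -0.241  0.02 ] 951 [ 601.8 -244.1] [ 86.1 163.6] 74.7 zmed 0.0393
scene weight [ 0.477 -0.01   0.02 ] 273 [470.7  -1.6] [57.5 63.2] -59.8 zmed 0.019
scene small [ 0.607 -0.013  0.02 ] 128 [600.5  -7.7] [37.4 38.1] -78.5 zmed 0.0181
scene stand [0.566 0.241 0.02 ] 235 [565.4 239.8] [ 62.1 118.2] -72.8 zmed 0.0541
 base 380 [568.4 234.7] [ 80.  148.1] -72.5
side prism [ 0.589 -0.237  0.02 ] 685 [ 584.8 -239. ] [ 40.4 161.7] 78.5 zmed 0.0385
side weight [ 0.468 -0.007  0.02 ] 232 [469.9  -1.2] [56.7 63.1] 77.9 zmed 0.0185
side small [ 0.598 -0.01   0.02 ] 86 [599.2  -7.8] [35.2 36.1] 34.1 zmed 0.0181
side stand [0.567 0.234 0.02 ] 141 [565.3 239.3] [ 63.5 114.2] -73.0 zmed 0.0554
 base 405 [574.9 218.3] [171.3 200.7] 1.7
```

View pics/crop1.png

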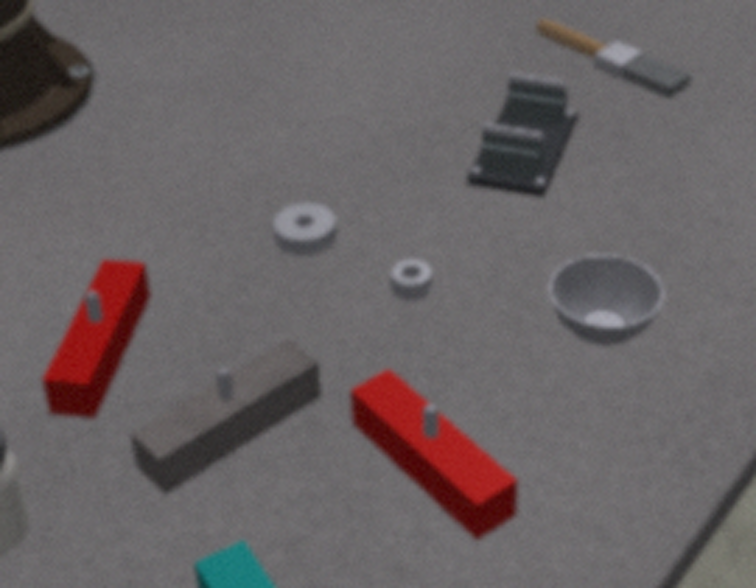

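The close crop confirms it: the grey prism with its stud is at crop (225,415), the large ring at (305,222), the small ring at (410,275), and the stand at (525,140). In the current tool frame the prism is about -0.63 m in x and -0.62 m in y.

Request:
carry_out:
  commands:
    - [1,-1,-1,0,0,0,0]
    - [1,-1,-1,0,0,0,0]
    - [1,-1,-1,0,0,0,0]
    - [1,-1,-1,0,0,0,0]
    - [1,-1,-1,0,0,0,0]
    - [1,-1,-1,0,0,0,0]
    - [1,-1,-1,0,0,0,0]
    - [1,-1,-1,0,0,0,0]
  squeeze: 30

```text
clock: 0.9
position: [0.3464, 0.3159, 0.2265]
ee_rot: [-0.607, -3.082, 0.001]
force: [0.9, -0.0, -0.1]
width: 1.004
gripper_force: 0.0
```

Request:
carry_out:
  commands:
    - [1,-1,-1,0,0,0,0]
    - [1,-1,-1,0,0,0,0]
    - [1,-1,-1,0,0,0,0]
    - [1,-1,-1,0,0,0,0]
    - [1,-1,-1,0,0,0,0]
    - [1,-1,-1,0,0,0,0]
    - [1,-1,-1,0,0,0,0]
    - [1,-1,-1,0,0,0,0]

```text
clock: 1.7
position: [0.4555, 0.0551, 0.2266]
ee_rot: [-0.607, -3.082, 0.0]
force: [0.9, 1.5, 0.5]
width: 1.0
gripper_force: 0.0
```

Request:
carry_out:
  commands:
    - [1,-1,-1,0,0,0,0]
    - [1,-1,-1,0,0,0,0]
    - [1,-1,-1,0,0,0,0]
    - [1,-1,-1,0,0,0,0]
    - [1,-1,-1,0,0,0,0]
    - [1,-1,-1,0,0,0,0]
    - [1,-1,-1,0,0,0,0]
    - [1,-1,-1,0,0,0,0]

```text
clock: 2.5
position: [0.5649, -0.2055, 0.2263]
ee_rot: [-0.606, -3.082, -0.0]
force: [0.5, -0.2, 0.0]
width: 0.999
gripper_force: 0.0
```

Request:
carry_out:
  commands:
    - [1,0,0,0,0,0,1]
    - [1,0,0,0,0,0,1]
    - [1,0,0,0,0,0,1]
    - [1,0,0,0,0,0,1]
    - [1,0,0,0,0,0,1]
    - [1,0,0,0,0,0,1]
    - [1,0,0,0,0,0,1]
    - [1,0,0,0,0,0,1]

```text
clock: 3.3
position: [0.5644, -0.2042, 0.2263]
ee_rot: [-1.764, -2.599, 0.0]
force: [0.2, 0.2, -0.3]
width: 1.005
gripper_force: 0.0
```

Request:
carry_out:
  commands:
    - [1,0,0,0,0,0,1]
    - [1,0,0,0,0,0,1]
    - [1,0,0,0,0,0,1]
    - [1,0,0,0,0,0,1]
    - [1,0,0,0,0,0,1]
    - [1,0,0,0,0,0,0.8]
    - [1,0,0,0,0,0,0]

```text
clock: 4.0
position: [0.5645, -0.204, 0.2263]
ee_rot: [-2.431, -1.989, 0.001]
force: [-0.1, -0.0, -0.4]
width: 0.998
gripper_force: 0.0
```

```bash
cat >> h.py <<'E'
def delta(s,xyz,yaw_y):  # shift in tool axes (shares) and turn share so tool y points at yaw_y (deg, mod 180)
    M=Ro.from_rotvec(s["ee_rot"]).as_matrix()
    a=np.degrees(np.arctan2(M[1,1],M[0,1])); w=(yaw_y-a+90)%180-90
    print("tool y at",a.round(2),"shift rows",(M.T@(np.array(xyz)-s["position"])/.025).round(2),"turn z",round(-np.radians(w)/.1,2),"tilt z",M[:,2].round(4))
E
python3 - <<'E'
from h import *; from cell import arm
s,im,R,t=wrist(arm); cv2.imwrite("pics/w1.png",im["pixels"][:,:,::-1])
P=cloud(im,R,t)
hsv=cv2.cvtColor(im["pixels"],cv2.COLOR_RGB2HSV)
g=np.array([.585,-.239])
n=np.hypot(P[...,0]-g[0],P[...,1]-g[1])<.11
m=n&(P[...,2]>.034)&(P[...,2]<.046)&(hsv[...,1]<100)
c=max(cv2.findContours(m.astype(np.uint8),cv2.RETR_EXTERNAL,cv2.CHAIN_APPROX_NONE)[0],key=cv2.contourArea)[:,0]
print("top",m.sum(),*rect(P[m]),*rect(onplane(im,c,.04,R,t)))
ms=n&(P[...,2]>.060)&(P[...,2]<.075); print("stud",ms.sum(),np.nanmean(P[ms],0))
r=rect(P[m]); delta(s,[*(r[0]/1000),.12],r[2]-90)
E
```

```text
top 4371 [ 613.5 -238.2] [ 95.1 146.1] 78.5 [ 586.4 -232.3] [ 40.  145.9] 78.5
stud 105 [ 0.58496649 -0.23833725  0.06588205]
tool y at -11.41 shift rows [-0.95  2.2   4.25] turn z 0.02 tilt z [-9.e-04  0.e+00 -1.e+00]
```

View pics/w1.png

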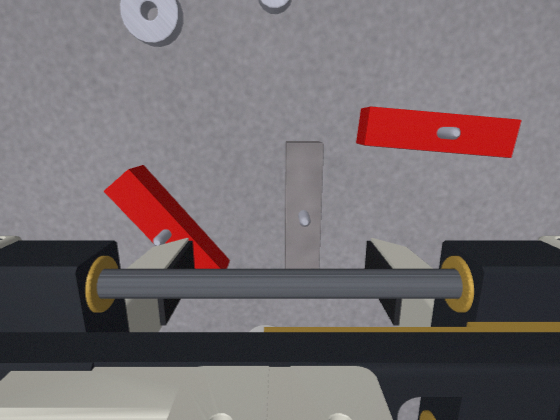

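The wrist view shows the grey prism upright between the fingers, with its stud at (305,217). The corner of the near red prism at (229,262) is about 80 mm to the side, so the fingers clear it.

Request:
carry_out:
  commands:
    - [1,-0.6,0.54,0.5,0,0,0]
    - [1,-0.59,0.54,0.5,0,0,0]
    - [1,0,0,1,0,0,0]
    - [1,0,0,1,0,0,0]
    - [1,0,0,1,0,0,0]
    - [1,0,0,1,0,0,0]
    - [1,0,0,0.5,0,0,0]
    - [1,0,0,0,0,0,0]

```text
clock: 4.85
position: [0.5843, -0.2383, 0.0876]
ee_rot: [-2.427, -1.991, 0.002]
force: [-0.3, -0.4, -0.2]
width: 1.004
gripper_force: 0.0
```

```bash
python3 - <<'E'
from h import *; from cell import arm
s,im,R,t=wrist(arm); P=cloud(im,R,t)
delta(s,[.585,-.2385,.013],-11.5)
im=arm.get_image("side"); P=cloud(im); hsv=cv2.cvtColor(im["pixels"],cv2.COLOR_RGB2HSV)
n=np.hypot(P[...,0]-.57,P[...,1]-.38)<.1
j=n&(P[...,2]>.085)&(P[...,2]<.11); print("jar",j.sum(),np.nanmean(P[j],0))
E
```

```text
tool y at -11.28 shift rows [-0.    0.04  2.99] turn z 0.04 tilt z [-0.0029  0.0011 -1.    ]
jar 0 [nan nan nan]<stdin>:6: RuntimeWarning: Mean of empty slice
```

Request:
carry_out:
  commands:
    - [1,0,0.04,1,0,0,0.04]
    - [1,0,0,1,0,0,0]
    - [1,0,0,0.96,0,0,0]
    - [1,0,0,0,0,0,0]
    - [0.3,0,0,0,0,0,0]
    - [0.3,0,0,0,0,0,0]
    - [0.3,0,0,0,0,0,0]
    - [0.3,0,0,0,0,0,0]
  squeeze: 40

```text
clock: 5.75
position: [0.5869, -0.2392, 0.0163]
ee_rot: [2.433, 1.985, 0.002]
force: [-0.9, 0.0, 0.3]
width: 0.707
gripper_force: 0.0
```

Request:
carry_out:
  commands:
    - [0.2,0,0,0,0,0,0]
    - [0.2,0,0,0,0,0,0]
    - [0.2,0,0,0,0,0,0]
    - [0.2,0,0,-0.2,0,0,0]
    - [0.2,0,0,-0.4,0,0,0]
    - [0.2,0,0,-0.4,0,0,0]

```text
clock: 6.35
position: [0.5861, -0.2389, 0.0407]
ee_rot: [-2.434, -1.986, 0.001]
force: [-0.1, 0.0, -5.1]
width: 0.433
gripper_force: 40.0
```

Prism is held (about 5 N of weight). I'll lift it and head for the stand.

Request:
carry_out:
  commands:
    - [0.2,0,0,-1,0,0,0]
    - [0.2,0,0,-1,0,0,0]
    - [0.2,0,0,-1,0,0,-0.2]
    - [0.2,0,0,-1,0,0,-1]
    - [0.2,0,0,-1,0,0,-1]
    - [0.2,0,0,-1,0,0,-1]
    - [0.2,0.5,0,0,0,0,-1]
    - [0.2,1,0,0,0,0,-0.8]

```text
clock: 7.15
position: [0.5795, -0.2046, 0.1923]
ee_rot: [1.864, 2.524, -0.0]
force: [0.4, 0.6, -6.0]
width: 0.431
gripper_force: 40.0
```

Request:
carry_out:
  commands:
    - [0.2,1,0,0,0,0,0]
    - [0.2,1,0,0,0,0,0]
    - [0.2,1,0,0,0,0,0]
    - [0.2,1,0,0,0,0,0]
    - [0.2,1,0,0,0,0,0]
    - [0.2,1,0,0,0,0,0]
    - [0.2,1,0,0,0,0,0]
    - [0.2,0.5,0,0,0,0,0]

```text
clock: 7.95
position: [0.5236, -0.0208, 0.1907]
ee_rot: [-1.864, -2.528, -0.002]
force: [-0.2, -0.6, -5.6]
width: 0.43
gripper_force: 40.0
```

```bash
cat > st.py <<'E'
from h import *; from cell import arm
import sys
s,im,R,t=wrist(arm); cv2.imwrite("pics/%s.png"%sys.argv[1],im["pixels"][:,:,::-1])
P=cloud(im,R,t)
n=np.hypot(P[...,0]-.567,P[...,1]-.238)<.095
for nm,lo,hi in(("base",.006,.015),("rollers",.056,.065)):
    m=n&(P[...,2]>lo)&(P[...,2]<hi)
    cs=cv2.findContours(m.astype(np.uint8),cv2.RETR_EXTERNAL,cv2.CHAIN_APPROX_NONE)[0]
    print(nm,m.sum(),*rect(P[m]))
    for c in cs:
        if len(c)>25:
            k=np.zeros(m.shape,np.uint8);cv2.drawContours(k,[c],-1,1,-1);q=P[(k>0)&m];print("   ",len(q),*rect(q),np.median(q,0).round(4),q[:,2].max().round(4))
print(s["position"],s["width"],s["gripper_force"]); delta(s,[.567,.238,.15],17.2)
E
python3 st.py w2
```

```text
base 1708 [585.1 177.9] [19.6 79.9] 16.8
    1708 [585.1 177.9] [19.6 79.9] 16.8 [0.5841 0.1762 0.0102] 0.015
rollers 0 [0. 0.] [0. 0.] 0.0
[ 0.52360646 -0.02082338  0.19073647] 0.43003564803268135 39.996031522750854
tool y at 17.17 shift rows [9.38 4.71 1.64] turn z -0.01 tilt z [-0.      0.0013 -1.    ]
```

View pics/w2.png

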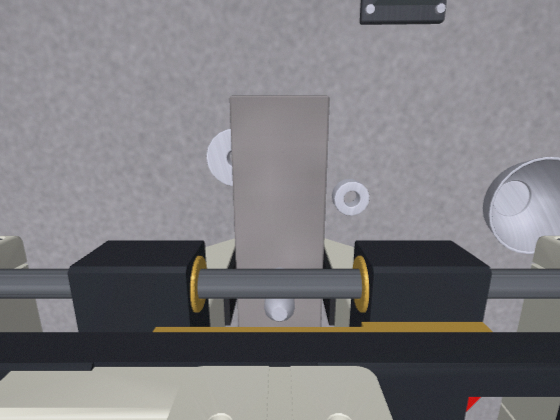

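The view shows the prism held squarely with its stud at (279,308). The near edge of the stand's base is at (403,10). I'll go closer with the stand to the side of the prism, so it can be seen whole.

Request:
carry_out:
  commands:
    - [0.2,1,0,0,0,0,0]
    - [0.2,1,0,0,0,0,0]
    - [0.2,1,0,0,0,0,0]
    - [0.2,1,0,0,0,0,0]
    - [0.2,1,0,0,0,0,0]
    - [0.2,0.4,0,0,0,0,0]
    - [0.2,0,0,0,0,0,0]

```text
clock: 8.7
position: [0.4848, 0.1068, 0.1905]
ee_rot: [1.865, 2.528, 0.001]
force: [0.6, -0.7, -5.3]
width: 0.43
gripper_force: 40.0
```

```bash
python3 st.py w3
```

```text
base 8731 [565.5 241.2] [ 80.8 150.2] -72.3
    8731 [565.5 241.2] [ 80.8 150.2] -72.3 [0.5619 0.2418 0.0101] 0.015
rollers 1769 [565.1 241. ] [ 63.  109.8] -72.5
    759 [580.1 193.3] [ 9.8 63. ] 17.2 [0.5794 0.1932 0.0593] 0.0619
    1010 [550.1 288.3] [10.2 62.7] 18.3 [0.5499 0.2875 0.0593] 0.0618
[0.48476273 0.10676905 0.19049314] 0.43047458458723725 39.99623894691467
tool y at 17.17 shift rows [4.04 4.69 1.62] turn z -0.01 tilt z [ 4.e-04  3.e-04 -1.e+00]
```

View pics/w3.png

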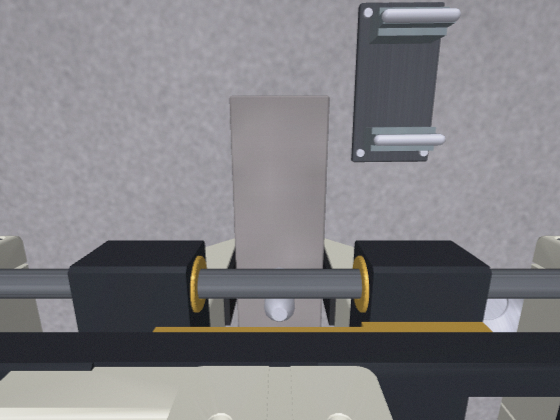

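The view shows both rollers clearly, at (420,15) and (408,139). The stand's centre is (0.565, 0.241) with its rollers at 17.5°.

Request:
carry_out:
  commands:
    - [0.2,0.8,0.9,0,0,0,-0.06]
    - [0.2,0.9,1,0,0,0,0]
    - [0.2,0.9,1,0,0,0,0]
    - [0.2,0.8,0.96,0,0,0,0]
    - [0.2,0.5,0.5,0,0,0,0]
    - [0.2,0.28,0.3,0.5,0,0,0]
    - [0.2,0,0,1,0,0,0]
    - [0.2,0,0,0.5,0,0,0]

```text
clock: 9.55
position: [0.564, 0.2383, 0.1376]
ee_rot: [-1.861, -2.53, 0.006]
force: [-0.5, -0.9, -5.2]
width: 0.432
gripper_force: 40.0
```

```bash
python3 - <<'E'
from h import *; from cell import arm
s,im,R,t=wrist(arm); P=cloud(im,R,t)
M=Ro.from_rotvec(s["ee_rot"]).as_matrix(); Q=(P-s["position"])@M  # tool coords
m=(np.abs(Q[...,1])<.03)&(Q[...,2]>-.033)&(Q[...,2]<-.014)&(Q[...,0]>.02)
q=Q[m]; print("top face tool coords",len(q),*rect(q),"x max",q[:,0].max(),"y",q[:,1].min(),q[:,1].max(),"z med",np.median(q[:,2]), np.polyfit(q[:,0],q[:,2],1))
delta(s,[.5653,.2411,.0755],17.5); print(s["force"],s["position"])
E
```

```text
top face tool coords 13239 [49.4  0.1] [40.3 58.8] -0.0 x max 0.0788154610100726 y -0.02006280125382635 0.020245910099025006 z med -0.024953098648974464 [-0.00010832 -0.02494141]
tool y at 17.31 shift rows [0.1  0.09 2.48] turn z -0.03 tilt z [-0.0026 -0.0025 -1.    ]
[-0.53450381 -0.92405279 -5.15831644] [0.56401427 0.23826449 0.13762522]
```

Request:
carry_out:
  commands:
    - [0.2,0.14,0.08,0.5,0,0,-0.03]
    - [0.2,0,0,0.8,0,0,0]
    - [0.2,0,0,0.6,0,0,0]
    - [0.2,0,0,0.3,0,0,0]
    - [0.2,0,0,0,0,0,0]
    - [0.2,0,0,0,0,0,0]

```text
clock: 10.2
position: [0.5661, 0.2444, 0.0857]
ee_rot: [1.856, 2.534, 0.001]
force: [0.7, -0.1, -4.5]
width: 0.433
gripper_force: 40.0
```

```bash
python3 - <<'E'
from h import *; from cell import arm
s=arm.observe(); delta(s,[.5653,.2411,.075],17.5); print(s["force"],s["position"])
E
```

```text
tool y at 17.57 shift rows [-0.12 -0.07  0.43] turn z 0.01 tilt z [ 7.e-04  2.e-04 -1.e+00]
[ 0.71205539 -0.05466485 -4.54343522] [0.56607918 0.2444483  0.08574244]
```

Request:
carry_out:
  commands:
    - [0.2,-0.07,-0.06,0.1,0,0,0]
    - [0.2,0,0,0.1,0,0,0]
    - [0.2,0,0,0.08,0,0,0]
    - [0.2,0,0,0.05,0,0,0]
    - [0.2,0,0,0,0,0,0]

```text
clock: 10.7
position: [0.5646, 0.2425, 0.0768]
ee_rot: [-1.856, -2.535, 0.0]
force: [0.7, -0.0, -5.4]
width: 0.434
gripper_force: 40.0
```

Request:
carry_out:
  commands:
    - [0.2,0,0,0.03,0,0,0]
    - [0.2,0,0,0.03,0,0,0]
    - [0.2,0,0,0,0,0,0]

```text
clock: 11.0
position: [0.5647, 0.2424, 0.0754]
ee_rot: [-1.856, -2.535, 0.0]
force: [-0.1, -0.4, -5.5]
width: 0.434
gripper_force: 40.0
```

Request:
carry_out:
  commands:
    - [0.2,0,0,0.03,0,0,0]
    - [0.2,0,0,0.03,0,0,0]
    - [0.2,0,0,0,0,0,0]

```text
clock: 11.3
position: [0.5648, 0.2424, 0.0751]
ee_rot: [-1.856, -2.535, -0.001]
force: [-4.8, -1.5, 8.3]
width: 0.437
gripper_force: 40.0
```

Contact made. Releasing gently.

Request:
carry_out:
  commands:
    - [0.46,0,0,-0.01,0,0,0]
    - [0.5,0,0,0,0,0,0]
    - [0.6,0,0,0,0,0,0]
    - [0.8,0,0,0,0,0,0]
    - [1,0,0,0,0,0,0]
    - [1,0,0,0,0,0,0]
    - [1,0,0,0,0,0,0]

```text
clock: 12.0
position: [0.5647, 0.2424, 0.0742]
ee_rot: [-1.856, -2.535, 0.0]
force: [0.3, -0.8, 0.4]
width: 0.884
gripper_force: 0.0
```

Request:
carry_out:
  commands:
    - [1,0,0,-0.5,0,0,0]
    - [1,0,0,-1,0,0,0]
    - [1,0,0,-1,0,0,0]
    - [1,0,0,-1,0,0,0]
    - [1,0,0,-1,0,0,0]
    - [1,0,0,0,0,0,0]

```text
clock: 12.6
position: [0.5669, 0.2428, 0.1912]
ee_rot: [1.855, 2.532, 0.009]
force: [-0.2, -0.6, 0.7]
width: 1.001
gripper_force: 0.0
```

```bash
cat > pr.py <<'E'
from h import *; from cell import arm
for n in("scene","side"):
    im=arm.get_image(n); P=cloud(im); hsv=cv2.cvtColor(im["pixels"],cv2.COLOR_RGB2HSV)
    d=np.hypot(P[...,0]-.565,P[...,1]-.241)
    m=(d<.1)&(P[...,2]>.094)&(P[...,2]<.106)&(hsv[...,1]<100); q=P[m]
    A=np.c_[q[:,:2]-[.565,.241],np.ones(len(q))]; print(n,m.sum(),*rect(q),"slopes",np.linalg.lstsq(A,q[:,2],rcond=None)[0].round(3))
    m=(d<.03)&(P[...,2]>.115)&(P[...,2]<.132); print("  stud",m.sum(),np.nanmean(P[m],0).round(4))
s=arm.observe(); delta(s,[.4705,-.0015,.15],-0.0); print(s["position"])
E
python3 pr.py
```

```text
scene 433 [565.9 239.5] [ 41.6 165.6] -71.9 slopes [-0.006 -0.002  0.099]
  stud 20 [0.5668 0.2378 0.1231]
side 389 [565.1 240.7] [ 42.1 164.1] -72.0 slopes [-0.006 -0.004  0.099]
  stud 11 [0.566  0.2394 0.1233]
tool y at 17.58 shift rows [-8.16 -6.56  1.5 ] turn z 3.07 tilt z [ 0.0014  0.0011 -1.    ]
[0.56502568 0.24254508 0.18782836]
```

The prism sits centred and level. Next, the larger weight.

Request:
carry_out:
  commands:
    - [1,-1,-0.82,0,0,0,0]
    - [1,-1,-0.82,0,0,0,0]
    - [1,-1,-0.82,0,0,0,0]
    - [1,-1,-0.82,0,0,0,0]
    - [1,-1,-0.82,0,0,0,0]
    - [1,-1,-0.82,0,0,0,0]
    - [1,-1,-0.82,0,0,0,0]
    - [1,-1,-0.82,0,0,0,0]

```text
clock: 13.5
position: [0.4675, 0.0011, 0.1861]
ee_rot: [-1.855, -2.534, 0.002]
force: [-0.3, 0.4, 0.3]
width: 0.999
gripper_force: 0.0
```

Request:
carry_out:
  commands:
    - [1,-1,0,0,0,0,0]
    - [1,-1,0,0,0,0,0]
    - [1,-1,0,0,0,0,0]
    - [1,-0.5,0,0,0,0,0]
    - [1,0,0,0,0,0,0]

```text
clock: 14.0
position: [0.495, -0.0827, 0.1863]
ee_rot: [-1.859, -2.532, 0.002]
force: [-0.7, -0.1, -0.3]
width: 0.997
gripper_force: 0.0
```

```bash
python3 - <<'E'
from h import *; from cell import arm
s,im,R,t=wrist(arm); P=cloud(im,R,t); cv2.imwrite("pics/w4.png",im["pixels"][:,:,::-1])
m=(np.hypot(P[...,0]-.47,P[...,1])<.05)&(P[...,2]>.015)&(P[...,2]<.026)
cs,h=cv2.findContours(m.astype(np.uint8),cv2.RETR_CCOMP,cv2.CHAIN_APPROX_NONE)
for c,hh in zip(cs,h[0]):
    if len(c)>20:
        w=onplane(im,c[:,0],.02,R,t); e=cv2.fitEllipse((w[:,:2]*1000).astype(np.float32)); print(len(c),"hole" if hh[3]>=0 else "outer",e)
print(np.median(P[m],0)); delta(s,[.4705,-.0015,.004],17.5)
E
```

```text
176 outer ((470.0295715332031, -1.399672508239746), (58.25791549682617, 58.37495803833008), 119.09144592285156)
52 hole ((470.0547790527344, -1.5276291370391846), (17.55249786376953, 17.724586486816406), 60.30575942993164)
[ 0.46973177 -0.00050539  0.02015487]
tool y at 17.42 shift rows [3.4  0.04 7.29] turn z -0.01 tilt z [-8.e-04 -8.e-04 -1.e+00]
```

View pics/w4.png

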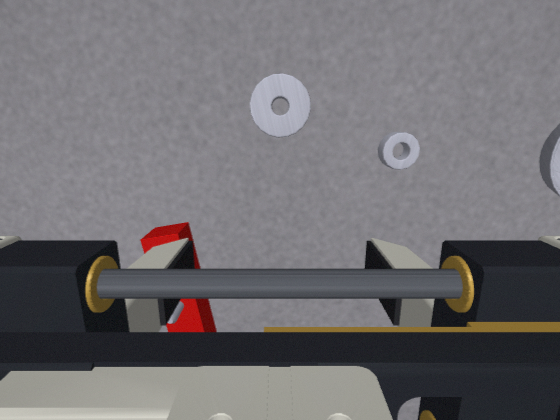

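The view shows the large ring at (280,105), centre (0.470, -0.0015), with the small ring to the right at (399,150).

Request:
carry_out:
  commands:
    - [1,0.9,0,0,0,0,0]
    - [1,1,0,0.3,0,0,0]
    - [1,1,0,0.8,0,0,0]
    - [1,0.5,0.02,1,0,0,0]
    - [1,0,0,1,0,0,0]
    - [1,0,0,1,0,0,0]
    - [1,0,0,0.8,0,0,0]
    - [1,0,0,0,0,0,0]

```text
clock: 14.85
position: [0.4677, 0.0015, 0.0622]
ee_rot: [-1.851, -2.533, 0.005]
force: [-1.0, -0.4, 0.8]
width: 0.998
gripper_force: 0.0
```

```bash
python3 - <<'E'
from h import *; from cell import arm
s=arm.observe(); delta(s,[.470,-.0015,.004],17.5); print(s["position"])
E
```

```text
tool y at 17.69 shift rows [-0.14  0.06  2.33] turn z 0.03 tilt z [-4.9e-03 -2.0e-04 -1.0e+00]
[0.4676722  0.00146813 0.0621764 ]
```

Request:
carry_out:
  commands:
    - [1,-0.14,0.06,0.8,0,0,0.02]
    - [1,0,0,0.8,0,0,0]
    - [1,0,0,0.4,0,0,0]
    - [1,0,0,0.1,0,0,0]
    - [1,0,0,0,0,0,0]

```text
clock: 15.35
position: [0.4726, -0.0025, 0.0122]
ee_rot: [-1.858, -2.533, -0.0]
force: [0.2, -0.1, 0.7]
width: 1.0
gripper_force: 0.0
```

```bash
python3 - <<'E'
from h import *; from cell import arm
s=arm.observe(); delta(s,[.470,-.0015,.004],17.5); print(s["position"],s["force"])
E
```

```text
tool y at 17.49 shift rows [ 0.07 -0.09  0.33] turn z -0.0 tilt z [ 0.e+00  3.e-04 -1.e+00]
[ 0.47261241 -0.00254986  0.01218205] [ 0.18009603 -0.07717136  0.7373297 ]
```

Request:
carry_out:
  commands:
    - [1,0.06,-0.08,0.15,0,0,0]
    - [1,0,0,0.12,0,0,0]
    - [0.5,0,0,0,0,0,0]
    - [0.5,0,0,0,0,0,0]
    - [0.5,0,0,0,0,0,0]
    - [0.4,0,0,0,0,0,0]
    - [0.4,0,0,0,0,0,0]
    - [0.4,0,0,0,0,0,0]
  squeeze: 30

```text
clock: 16.15
position: [0.4702, -0.0021, 0.005]
ee_rot: [1.858, 2.533, 0.0]
force: [0.3, 0.1, 1.2]
width: 0.65
gripper_force: 30.0
```

Request:
carry_out:
  commands:
    - [0.4,0,0,-0.2,0,0,0]
    - [0.4,0,0,-0.4,0,0,0]
    - [0.4,0,0,-0.4,0,0,0]
    - [0.4,0,0,0,0,0,0]

```text
clock: 16.55
position: [0.4711, -0.002, 0.0314]
ee_rot: [1.857, 2.532, 0.003]
force: [-0.1, 0.4, -4.1]
width: 0.65
gripper_force: 30.0
```

Request:
carry_out:
  commands:
    - [0.4,0,0,-1,0,0,0]
    - [0.4,0,0,-1,0,0,0]
    - [0.4,0,0,-1,0,0,0]
    - [0.4,0,0,-1,0,0,0]
    - [0.4,0,0,-1,0,0,0]
    - [0.4,0,0.2,-1,0,0,0]
    - [0.4,0,1,-0.5,0,0,0]
    - [0.4,0.5,1,0,0,0,0]

```text
clock: 17.35
position: [0.5206, 0.0252, 0.195]
ee_rot: [1.86, 2.528, 0.005]
force: [0.2, -0.5, -3.6]
width: 0.648
gripper_force: 30.0
```

Request:
carry_out:
  commands:
    - [0.4,1,1,0,0,0,0]
    - [0.4,1,1,0,0,0,0]
    - [0.4,0.8,1,0,0,0,0]
    - [0.4,0.3,0.8,0,0,0,0]
    - [0.4,0,0.4,0,0,0,0]
    - [0.4,0,0,0,0,0,0]
    - [0.4,0,0,0,0,0,0]

```text
clock: 18.05
position: [0.5951, 0.1301, 0.1923]
ee_rot: [-1.86, -2.531, 0.002]
force: [-0.5, -0.8, -4.1]
width: 0.651
gripper_force: 30.0
```

```bash
cat > stud.py <<'E'
from h import *; from cell import arm
import sys
s,im,R,t=wrist(arm); P=cloud(im,R,t); cv2.imwrite("pics/%s.png"%sys.argv[1],im["pixels"][:,:,::-1])
d=np.hypot(P[...,0]-.565,P[...,1]-.241)
m=(d<.1)&(P[...,2]>.094)&(P[...,2]<.105); print("top",m.sum(),*rect(P[m]))
m=(d<.03)&(P[...,2]>.1255)&(P[...,2]<.131); q=P[m]
v,u=np.nonzero(m); print("stud tip",len(q),q.mean(0).round(4) if len(q) else 0,(u.mean(),v.mean()))
if len(q)>5:
    (c,r)=cv2.minEnclosingCircle((q[:,:2]*1000).astype(np.float32)); print("circle",c,r)
M=Ro.from_rotvec(s["ee_rot"]).as_matrix(); Q=(P-s["position"])@M
w=(np.hypot(Q[...,0],Q[...,1])<.035)&(Q[...,2]>-.022)&(Q[...,2]<-.010); q=Q[w]
print("weight in tool",len(q),q.min(0) if len(q) else 0,q.max(0) if len(q) else 0,np.median(q,0))
print(s["position"],s["width"]); delta(s,[.565,.241,.14],17.5)
E
python3 stud.py w5
```

```text
top 8628 [571.6 220.9] [ 40.3 116. ] -72.4
stud tip 194 [0.5651 0.2412 0.1273] (np.float64(286.4845360824742), np.float64(47.95876288659794))
circle (565.28466796875, 241.38758850097656) 5.45005989074707
weight in tool 7162 [-0.02912066 -0.03369421 -0.0219648 ] [ 0.03072097  0.03356071 -0.01000093] [ 1.08531149e-02  2.12470337e-05 -1.49491397e-02]
[0.59509193 0.13012073 0.19229682] 0.651310507740755
tool y at 17.37 shift rows [4.59 0.18 2.09] turn z -0.02 tilt z [-9.e-04 -9.e-04 -1.e+00]
```

View pics/w5.png

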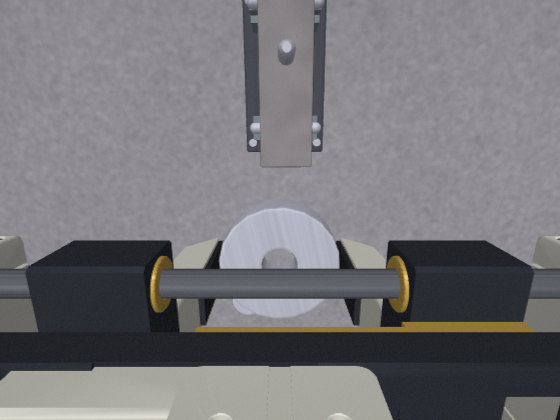

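The view shows the ring held flat and the stud tip at (286,48), which comes to (0.5652, 0.2413). I'll move above it.

Request:
carry_out:
  commands:
    - [0.4,0.8,0.1,0,0,0,-0.02]
    - [0.4,1,0.08,0,0,0,0]
    - [0.4,1,0,0,0,0,0]
    - [0.4,1,0,0,0,0,0]
    - [0.4,0.5,0,0.3,0,0,0]
    - [0.4,0.27,0,0.7,0,0,0]
    - [0.4,0,0,0.5,0,0,0]
    - [0.4,0,0,0,0,0,0]

```text
clock: 18.9
position: [0.5643, 0.2403, 0.1529]
ee_rot: [-1.856, -2.533, 0.006]
force: [0.3, -0.8, -4.1]
width: 0.651
gripper_force: 30.0
```

Request:
carry_out:
  commands:
    - [0.4,0,0,0,0,0,0]
    - [0.4,0,0,0,0,0,0]

```text
clock: 19.1
position: [0.5664, 0.241, 0.1557]
ee_rot: [1.857, 2.533, 0.001]
force: [-0.4, 0.1, -2.8]
width: 0.647
gripper_force: 30.0
```

```bash
python3 - <<'E'
from h import *; from cell import arm
s=arm.observe(); delta(s,[.5654,.2406,.136],17.5); print(s["position"],s["force"])
E
```

```text
tool y at 17.5 shift rows [-0.01 -0.04  0.79] turn z -0.0 tilt z [ 1.1e-03  1.0e-04 -1.0e+00]
[0.5663644  0.24104217 0.1556868 ] [-0.35115158  0.09252248 -2.77273211]
```

Readings carry some noise, so I'll average a few.

```bash
cat > av.py <<'E'
from h import *; from cell import arm
import sys
L=[];F=[];C=[]
for i in range(8):
    s,im,R,t=wrist(arm); L.append(s["position"]);F.append(s["force"])
    P=cloud(im,R,t); M=Ro.from_rotvec(s["ee_rot"]).as_matrix(); Q=(P-s["position"])@M
    m=(np.hypot(Q[...,0],Q[...,1])<.04)&(np.abs(Q[...,2]+.015)<.004)
    C.append([Q[m][:,0].max()-.03,np.median(Q[m][:,2])])
L=np.array(L); print(L.mean(0).round(4),L.std(0).round(4),np.mean(F,0).round(1),"weight x off,top z",np.mean(C,0).round(4))
s["position"]=L.mean(0); delta(s,[.5654,.2406,float(sys.argv[1])],17.5)
E
python3 av.py .136
```

```text
[0.566  0.2417 0.1555] [0.0002 0.0004 0.0002] [ 0.2  0.2 -3.6] weight x off,top z [ 0.0008 -0.0149]
tool y at 17.58 shift rows [-0.03 -0.04  0.78] turn z 0.01 tilt z [ 3.e-04  2.e-04 -1.e+00]
```

Request:
carry_out:
  commands:
    - [0.4,-0.04,-0.04,0.3,0,0,0]
    - [0.4,0,0,0.3,0,0,0]
    - [0.4,0,0,0.1,0,0,0]
    - [0.4,0,0,0,0,0,0]
    - [0.4,0,0,0,0,0,0]

```text
clock: 20.0
position: [0.565, 0.2408, 0.1374]
ee_rot: [1.856, 2.535, -0.0]
force: [0.1, 1.1, -3.2]
width: 0.649
gripper_force: 30.0
```

```bash
python3 av.py .106
```

```text
[0.5651 0.2409 0.1376] [0.0001 0.     0.0001] [ 0.1 -0.  -3.8] weight x off,top z [ 0.0007 -0.015 ]
tool y at 17.59 shift rows [-0.01  0.01  1.27] turn z 0.01 tilt z [ 2.e-04  2.e-04 -1.e+00]
```

Aligned to within 0.5 mm. I'll lower it gently past the tip.

Request:
carry_out:
  commands:
    - [0.4,0,0,0.1,0,0,0]
    - [0.4,0,0,0.1,0,0,0]
    - [0.4,0,0,0.1,0,0,0]
    - [0.4,0,0,0.1,0,0,0]
    - [0.4,0,0,0,0,0,0]

```text
clock: 20.9
position: [0.5646, 0.2407, 0.127]
ee_rot: [-1.856, -2.535, 0.001]
force: [0.1, 0.3, -3.4]
width: 0.648
gripper_force: 30.0
```

Request:
carry_out:
  commands:
    - [0.4,0,0,0.15,0,0,0]
    - [0.4,0,0,0.15,0,0,0]
    - [0.4,0,0,0.15,0,0,0]
    - [0.4,0,0,0.15,0,0,0]
    - [0.4,0,0,0.1,0,0,0]
    - [0.4,0,0,0,0,0,0]
    - [0.4,0,0,0,0,0,0]

```text
clock: 21.6
position: [0.565, 0.2408, 0.11]
ee_rot: [1.856, 2.535, 0.0]
force: [-0.3, 0.4, -3.8]
width: 0.652
gripper_force: 30.0
```

Request:
carry_out:
  commands:
    - [0.4,0,0,0.06,0,0,0]
    - [0.4,0,0,0.06,0,0,0]
    - [0.4,0,0,0.04,0,0,0]
    - [0.4,0,0,0,0,0,0]
    - [0.4,0,0,0,0,0,0]

```text
clock: 22.1
position: [0.5649, 0.2408, 0.106]
ee_rot: [-1.856, -2.535, -0.0]
force: [-0.2, -0.4, -2.4]
width: 0.646
gripper_force: 30.0
```

Request:
carry_out:
  commands:
    - [0.4,0,0,0.03,0,0,0]
    - [0.4,0,0,0,0,0,0]

```text
clock: 22.3
position: [0.5649, 0.2408, 0.1052]
ee_rot: [-1.856, -2.535, -0.0]
force: [-1.1, 0.8, -3.1]
width: 0.648
gripper_force: 30.0
```

Request:
carry_out:
  commands:
    - [0.4,0,0,0.02,0,0,0]
    - [0.4,0,0,0,0,0,0]

```text
clock: 22.5
position: [0.565, 0.2408, 0.1051]
ee_rot: [-1.856, -2.535, -0.0]
force: [-1.9, -0.9, 0.4]
width: 0.651
gripper_force: 30.0
```

Contact (the weight's load has come off the wrist). Releasing.

Request:
carry_out:
  commands:
    - [0.68,0,0,0,0,0,0]
    - [0.72,0,0,0,0,0,0]
    - [0.85,0,0,0,0,0,0]
    - [1,0,0,0,0,0,0]
    - [1,0,0,0,0,0,0]
    - [1,0,0,0,0,0,0]

```text
clock: 23.1
position: [0.565, 0.2409, 0.1047]
ee_rot: [1.856, 2.535, 0.0]
force: [0.1, -0.4, 0.0]
width: 0.987
gripper_force: 0.0
```

Request:
carry_out:
  commands:
    - [1,0,0,-0.4,0,0,0]
    - [1,0,0,-0.8,0,0,0]
    - [1,0,0,-1,0,0,0]
    - [1,0,0,-1,0,0,0]
    - [1,0,0,-0.8,0,0,0]
    - [1,0,0,0,0,0,0]
    - [1,0,0,0,0,0,0]

```text
clock: 23.8
position: [0.5651, 0.2409, 0.2053]
ee_rot: [1.856, 2.535, 0.002]
force: [1.1, -1.0, -1.0]
width: 0.998
gripper_force: 0.0
```

```bash
python3 - <<'E'
from h import *; from cell import arm
for n in("scene","side"):
    im=arm.get_image(n); P=cloud(im)
    if n=="scene": cv2.imwrite("pics/end.png",cv2.resize(im["pixels"][100:260,200:400,::-1],None,fx=3,fy=3))
    d=np.hypot(P[...,0]-.565,P[...,1]-.241)
    for k,lo,hi in(("weight",.115,.124),("stud",.1255,.131),("prism",.095,.104)):
        m=(d<.095)&(P[...,2]>lo)&(P[...,2]<hi); q=P[m]
        print(n,k,m.sum(),*(rect(q) if len(q)>3 else []),np.median(q,0).round(4) if len(q) else 0)
        if k=="weight": print(np.linalg.lstsq(np.c_[q[:,:2]-[.565,.241],np.ones(len(q))],q[:,2],rcond=None)[0].round(3))
print(arm.observe()["position"])
E
```

```text
scene weight 201 [565.1 239.7] [59.5 61.8] -80.0 [0.5681 0.2373 0.1192]
[-0.005  0.011  0.119]
scene stud 6 [567.7 239.6] [ 7.4 10.9] -27.0 [0.5664 0.2386 0.1274]
scene prism 263 [567.3 240.8] [ 53.9 169.2] -76.9 [0.5784 0.2012 0.0994]
side weight 165 [565.8 240.8] [57.8 59.2] 24.6 [0.5649 0.2382 0.1181]
[ 0.004 -0.011  0.118]
side stud 4 [565.2 239.9] [5.2 7.2] -35.5 [0.5646 0.2393 0.1266]
side prism 243 [563.  239.8] [ 48.3 160.1] -70.7 [0.5703 0.2088 0.0988]
[0.56438466 0.24075314 0.20405251]
```

View pics/end.png

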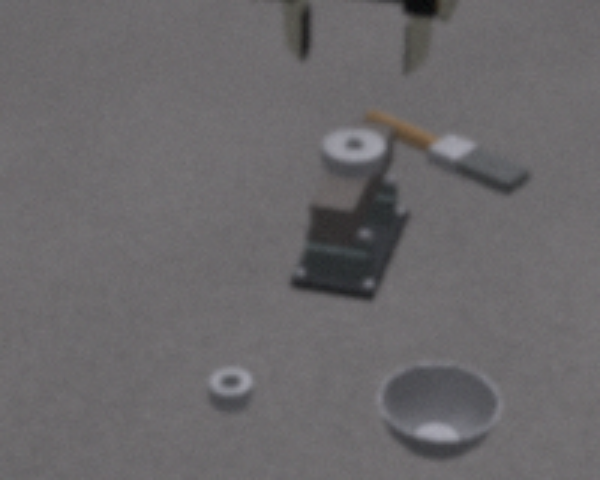

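The picture shows the ring lying flat on the prism at (353,148), with the stud through it. The gripper is clear above, and the small ring, bowl and brush are where they were.

```bash
python3 -c "
from cell import arm
print(arm.sign_off())"
```

```text
the job is handed in; nothing more can be done
None
```

The job is handed in: the final images show the prism centred and level across both rollers, stud up, with the larger ring weight flat on it over the stud, but the sign-off returned no verdict.

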